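# Free the travel latch of the standards locker and open its door

## Task

Open the small standards locker on the worktop: draw its door out until the travel latch catches, reach down through the gap behind the top of the door, press the sprung blue hook down with the fingertips just far enough and, keeping it down, ease the door out past the catch. Then swing the door wide open, to about a right angle, and leave it standing so. The latch is plastic, so force neither the hook nor the catch, and leave the bottle, the vial and the timer beside the locker as they stand.

Things in the scene. Friction and masses are not known exactly. Their poses are not given: they have to be found in the camera images.
- spill_tray: Grey tray 210x290x12 mm, fixed; origin centre of underside, x to the back, y left. The fixed locker stands centred in it (to 2 mm, 0.01 rad): white box 140 deep (x), 240 wide (y), 160 high, front (-x) at tray x = -70. Levelling feet hold its underside 13 to 33 mm above the worktop: NOT measured, find heights by touch. All heights H below are above that underside (mm).
- hinge_line (a point): Point at worktop level plumb below the door's upright hinge: tray x -70, y +120 mm; axes as tray. Grey door with clear pane, 16 thick, 240 wide, top at H 160, its inner face through this line. Bow handle in front: level steel bar 12 thick, 90 mm between its posts, middle 165 mm from the hinge, centre line 44 mm in front of the door's face (38 mm free behind the bar), H 134.
- door (a joint): Door angle, rad: 0 shut, grows as its free right edge swings out to the robot, at most 1.9; starts at 0 to 0.06. Light friction (under 1 N at the handle) keeps it where it is left. The latch stops it at about 0.19, where the gap between the door's inner face and the locker is about 36 mm at the latch. Past 0.30 the barb is in front of the catch and the door is free.
- latch_place (a point): Worktop point plumb below the latch with the door shut, 190 mm from the hinge; does not move with the door. On the inner face sits a blue sprung hook arm (hook_c0) 16 wide, pointing into the locker. Across it, axis 17 mm behind the inner face, a thumb bar (hook_c1) 22 wide, 10 thick, top at H 142, 18 mm below the door's top. Barb (hook_c2) 48-56 mm behind the inner face.
- catch_place (a point): Worktop point plumb below the catch: a fixed steel lip (strike_c0) under the locker's top panel. The barb stands 6 mm up behind it. The thumb bar takes 0.5 N at first, then 2.5 to 3.5 N more per mm; the barb clears the lip at 10 to 11.5 N (about 3 mm down), so hold 12 to 14 N. Over 16 N on the hook breaks it; pulling the barb against the lip with over 20 N breaks the catch.
- bottle_blue: Plastic reagent bottle with a blue cap, 52 mm across, 115 mm high, upright and loose to the right of the locker; origin at the centre of its base. Leave it alone.
- vial_clear: Glass vial with a white crimp cap, 27 mm across, 64 mm high, upright and loose in front of the bottle; origin at the centre of its base. Leave it alone.
- bench_timer: White three-button timer, 62 x 66 x 19 mm, lying loose to the left in front of the locker; origin at the centre of its underside. Leave it alone.

How it is judged:
On the way:
1. the hook is pressed down by the fingers while the catch still holds the door (contact force between any of hook_c0, hook_c1, hook_c2 and the fingers above 5 N and value of joint door below 0.25 rad), for 0.1 s.
At the end, for the whole second after the job is handed in: The door stands open by more than 1.1 rad (63 degrees) and at rest, released; the bottle, the vial and the timer stand within 20 mm of where they were (value of joint door above 1.1 rad and velocity of joint door between -0.05 and 0.05 rad/s and distance of each of bottle_blue, vial_clear, bench_timer from where it was at the start of the episode below 0.02 m); the robot touches nothing.
It fails at once if the fingers load the plastic hook with over 16 N (contact force between any of hook_c0, hook_c1, hook_c2 and the fingers above 16 N).
It fails at once if the barb is pulled against the lip of the catch with over 20 N (contact force between hook_c2 and strike_c0 above 20 N).
It fails at once if the bottle, the vial or the timer is shifted by over 20 mm, or the bottle or the vial is tipped (distance of any of bottle_blue, vial_clear, bench_timer from where it was at the start of the episode above 0.02 m or angle between any of bottle_blue, vial_clear's own z axis and vertical above 0.3 rad).
It also fails if it takes over 61 s, if anything falls off the work surface, if the arm or the gripper's body presses on something with over 40 N, if the wrist force passes 120 N, or if a joint passes its speed limit or range.

## Robot

A 6-joint arm with a two-finger parallel gripper is mounted at the origin on a cart in front of the work surface, level with it; the furniture and walls round the work are solid. World frame = base frame: x ahead of the robot, y to its left, z up, the work surface at z = 0. Lengths are in m, angles in rad, forces in N, time in s.
With the tool pointing down it reaches from about 0.3 to 0.775 m from the base axis. Payload 14.6 kg.
Tool frame: the origin (TCP) lies at the very end of the fingers, on their centre line; the grasp point (between the pads) lies 19 mm behind it; z points along the fingers, y is the line along which they close (so a half turn about z gives the same grasp; the last joint's range is limited). The gripper opens to 94 mm and grips with 3 to 60 N. Pads are 16 mm wide; open, the fingers measure 119 mm over their backs; the gripper's body (75 mm by 177 mm) begins 78 mm behind the grasp point.
Start: joints at [1.056, 0.3, 1.521, -0, 1.321, -0.067], TCP at [0.238, 0.496, 0.205] pointing down, gripper open.
Joint ranges: [-3.03, 3.03], [-0.79, 2.21], [0.23, 2.52], [-1.04, 4.18], [0, 3.07], [-2.55, 2.55]. Speed limits (rad/s): [2.22, 2.22, 2.57, 3.14, 3.14, 3.14].

## Interface

Orientations are given as [roll, pitch, yaw] about the fixed x, y, z axes, in that order (R = Rz(yaw) Ry(pitch) Rx(roll)).
In Python, from station import ctrl, cams gives the robot as it stands. The module is installed in compiled form; this text tells all that it offers.
- The arm moves only by the tool arm_command, never from a script. Its argument "plan" is a list that holds one entry, the list of rows, each a list of 7 numbers: the shift along the tool's x, y, z in parts of the range, where 1.0 means 750 mm, then the turn, a rotation vector about the tool's x, y, z in parts of the range, where 1.0 means pi rad, then the closure, from -1 (fully open) to 1 (shut). A call has 1 to 12 rows; each row is the pose to reach, as a shift and turn from the pose commanded when the call began, along the tool's axes at that moment; what a row does not reach only later rows make up. A row lasts 1/10 s, in which the tool goes at most 50 mm and 8.59 degrees, less where a joint would pass 70% of its speed; a pose out of reach is approached as far as the arm can. A shift or turn number past 1, either way, is cut back to 1. A call with a gripper value outside its range is refused whole. The fingers move at their own pace and stop on an object; "squeeze" is the grip in N (left out, the last holds). Time passes only in rows, so rows that repeat a pose let the fingers close. It gives the time, the measured TCP pose, the force, the opening and the grip force at its end, in the units of the state.
- ctrl.get_obs(): the state, without advancing time (a new reading comes with each control period).
- cams.camera(name): name is "scene" or "top"; returns (picture, depth): 420x560x3 uint8, blue, green, red; 420x560 float32, m along the optical axis (not along the pixel's ray), 0 where there is no reading.
- cams.camera_info(name): a dict with "fx", "fy", "cx", "cy" (pixels), "world_to_cam" (4x4, takes a point from world to camera coordinates). Camera axes: x right, y down, z forward; pixel columns grow to the right and rows downward; lengths in m; the calibration is good to about 2 mm. A picture is of the moment at which its call begins. camera_info takes no time and is no camera call.
- ctrl.hand_in(): hands the job in; it is judged then, once.
The state is a dict: "time_s": time; "qpos": joint angles; "joint_vel": joint speeds; "tau": joint torques, N m; "ee_pos": TCP position; "eef_rot": TCP orientation; "force": force on the tool from outside, world axes, zero at the start; "moment": the same for the moment, N m; "grip_width": finger opening in m; "grip_force": force on a finger pad.
Only numpy, scipy, OpenCV 4.12 (cv2) and the standard library are available. Lean on these libraries where they do the work, as an engineer would, in place of code of your own. Each camera call takes 0.05 s, during which the arm holds its last target. There are 200 camera calls.

## Working session

There is one attempt and no reset: what is moved stays moved. The work goes in short steps, Python scripts to look and compute and a tool call to move; the robot and the scene stay as the last step left them, time stands still between calls to the robot, and variables do not carry over. Pictures are saved under pics/ and viewed, at most 10 in all, crops included, and the job is handed in when it is done.

Besides the shell and the picture viewer there is one more tool, called after ">>>" as a command line: name --argument value ..., lists and objects as JSON in quotes. arm_command: Moves the arm, as the interface text tells. Its arguments: {"type":"object","properties":{"plan":{"type":"array"},"squeeze":{"type":"number"}},"required":["plan"]}

```bash
mkdir -p pics; python3 - <<'E'
from station import ctrl,cams
import cv2,numpy as np
o=ctrl.get_obs()
for k,v in o.items(): print(k,np.round(v,4))
for n in("scene","top"):
    p,d=cams.camera(n); cv2.imwrite(f"pics/{n}0.png",p); np.savez(f"{n}0.npz",p=p,d=d)
    i=cams.camera_info(n); print(n,i["fx"],i["fy"],i["cx"],i["cy"]); print(np.round(i["world_to_cam"],4))
E
```

```text
time_s 0.0
qpos [ 1.0564  0.3005  1.5216 -0.      1.3207 -0.0666]
joint_vel [-0.0005  0.0017  0.0002  0.0011  0.0007  0.0002]
tau [ 6.00000e-04 -5.31782e+01 -3.52764e+01  7.09000e-02  2.40000e-02
 -1.00000e-04]
ee_pos [0.238  0.4955 0.2049]
eef_rot [-3.1405e+00 -1.0000e-04  2.6938e+00]
force [-0.3021  0.2232  0.0375]
moment [ 0.0056  0.0279 -0.0205]
grip_force 0.0
grip_width 0.0941
scene 389.7701695786283 389.7701695786283 274.2536308395214 212.65255585299906
[[-0.6123 -0.7903 -0.0226  0.1968]
 [-0.4017  0.3356 -0.8521  0.3316]
 [ 0.681  -0.5126 -0.5229  0.4   ]
 [ 0.      0.      0.      1.    ]]
top 415.2922370692302 415.2922370692302 277.01618868555175 208.352388041594
[[-0.071  -0.9974  0.0145 -0.1532]
 [-0.7876  0.0471 -0.6143  0.4831]
 [ 0.612  -0.0551 -0.7889  0.6626]
 [ 0.      0.      0.      1.    ]]
```

View pics/scene0.png

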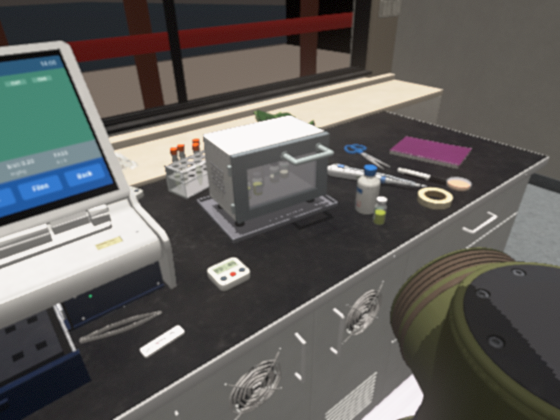

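View pics/top0.png

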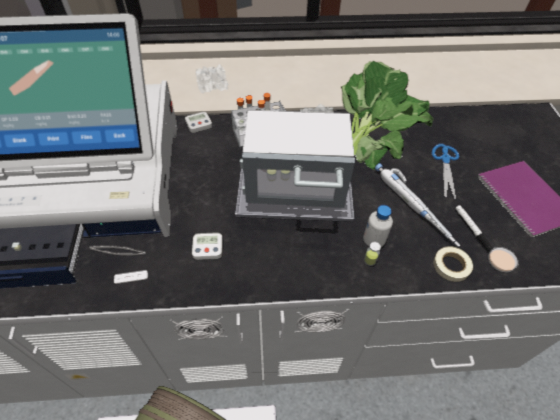

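The scene view shows the locker front at (205–330, 120–225) with the bow handle at (307,154). The bottle is at (368,190), the vial at (380,210) and the timer at (228,272). In the top view the locker top spans (245–353, 113–157), the tray's front edge is at row ≈214 and the handle is at (318,176). Next I'll measure from depth.

```bash
cat > h.py <<'E'
import numpy as np,cv2
from station import ctrl,cams
def cloud(n,d):
    i=cams.camera_info(n); v,u=np.mgrid[:420,:560]
    c=np.stack([(u-i["cx"])/i["fx"]*d,(v-i["cy"])/i["fy"]*d,d],-1)
    M=np.linalg.inv(i["world_to_cam"]); return c@M[:3,:3].T+M[:3,3]
E
python3 - <<'E'
from h import *
for n in("top","scene"):
    z=np.load(n+"0.npz");W=cloud(n,z["d"]);ok=z["d"]>0
    lo=(105,225,245,400) if n=="top" else (100,260,180,400)
    r,c=slice(lo[0],lo[1]),slice(lo[2],lo[3])
    P=W[r,c][ok[r,c]]; px=z["p"][r,c][ok[r,c]]
    near=(P[:,0]<.95)
    h,e=np.histogram(P[near][:,2],np.arange(-.01,.26,.005)); print(n,list(zip(np.round(e,3),h)))
    k=np.bincount(np.digitize(P[:,2],np.arange(.15,.22,.002))); 
    t=(P[:,2]>.16)&(P[:,2]<.205)&(px.min(1)>150)
    T=P[t]; print("top z",np.median(T[:,2]),len(T),cv2.minAreaRect((T[:,:2]*1000).astype(np.float32)), T.min(0),T.max(0))
z=np.load("top0.npz");W=cloud("top",z["d"])
for q in [(238,213),(353,215),(246,152),(353,157),(246,115),(351,116),(237,190),(297,177),(318,184),(341,182),(370,250),(377,235),(207,245)]: print(q,np.round(W[q[1],q[0]],4))
for n,b in(("top",(100,235,225,400)),("scene",(105,245,190,400))):
    p=np.load(n+"0.npz")["p"][b[0]:b[1],b[2]:b[3]]; cv2.imwrite(f"pics/{n}0c.png",cv2.resize(p,None,fx=4.4 if n=="top" else 3.8,fy=4.4 if n=="top" else 3.8,interpolation=cv2.INTER_CUBIC))
E
```

```text
top [(np.float64(-0.01), np.int64(6)), (np.float64(-0.005), np.int64(2117)), (np.float64(0.0), np.int64(2316)), (np.float64(0.005), np.int64(341)), (np.float64(0.01), np.int64(357)), (np.float64(0.015), np.int64(262)), (np.float64(0.02), np.int64(413)), (np.float64(0.025), np.int64(578)), (np.float64(0.03), np.int64(328)), (np.float64(0.035), np.int64(350)), (np.float64(0.04), np.int64(292)), (np.float64(0.045), np.int64(259)), (np.float64(0.05), np.int64(229)), (np.float64(0.055), np.int64(321)), (np.float64(0.06), np.int64(280)), (np.float64(0.065), np.int64(197)), (np.float64(0.07), np.int64(294)), (np.float64(0.075), np.int64(211)), (np.float64(0.08), np.int64(219)), (np.float64(0.085), np.int64(249)), (np.float64(0.09), np.int64(194)), (np.float64(0.095), np.int64(146)), (np.float64(0.1), np.int64(125)), (np.float64(0.105), np.int64(104)), (np.float64(0.11), np.int64(187)), (np.float64(0.115), np.int64(147)), (np.float64(0.12), np.int64(141)), (np.float64(0.125), np.int64(144)), (np.float64(0.13), np.int64(140)), (np.float64(0.135), np.int64(136)), (np.float64(0.14), np.int64(15
[... 2824 characters left out ...]
p.int64(0))]
top z 0.1899852250627087 2852 ((639.554443359375, -239.28549194335938), (246.32696533203125, 210.8186492919922), 82.9728775024414) [ 0.52632208 -0.36875459  0.16226248] [ 0.75221854 -0.11185904  0.19171171]
(238, 213) [ 0.5869 -0.0991  0.0078]
(353, 215) [ 0.5612 -0.3802  0.0113]
(246, 152) [ 0.6138 -0.1274  0.1878]
(353, 157) [ 0.5896 -0.3576  0.1839]
(246, 115) [ 0.8766 -0.1289  0.0729]
(351, 116) [ 0.9466 -0.4476 -0.0024]
(237, 190) [ 0.6708 -0.097  -0.0033]
(297, 177) [ 0.5503 -0.2326  0.1709]
(318, 184) [ 0.531  -0.2751  0.1676]
(341, 182) [ 0.5333 -0.3242  0.1681]
(370, 250) [ 0.4348 -0.3881  0.0506]
(377, 235) [ 0.4723 -0.4118  0.0518]
(207, 245) [ 0.494  -0.027   0.0137]
```

View pics/top0c.png

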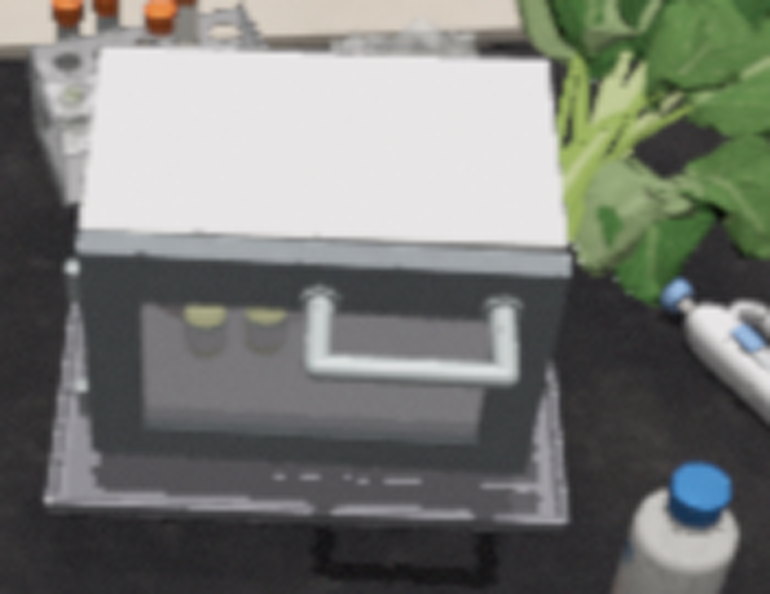

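The enlarged top view shows the white top's corners at (100,47), (550,60), (568,248) and (84,235), with the grey door-top strip below them. The tray's front corners are at (47,507) and (567,522). The handle posts are at (318,300) and (503,305), and the bar runs (312,370)–(515,375).

```bash
cat >> h.py <<'E'
def ray(n,u,v,z):
    i=cams.camera_info(n);M=np.linalg.inv(i["world_to_cam"])
    d=M[:3,:3]@np.array([(u-i["cx"])/i["fx"],(v-i["cy"])/i["fy"],1]);o=M[:3,3]
    return o+d*(z-o[2])/d[2]
E
python3 - <<'E'
from h import *
f=lambda a,b,z:print((a,b),np.round(ray("top",225+(a+.5)/4.4-.5,100+(b+.5)/4.4-.5,z)*1000,1))
for a,b in[(100,47),(550,60),(568,248),(84,235),(78,252),(568,272)]: f(a,b,.190)
f(47,507,.012);f(567,522,.012)
for a,b in[(312,370),(515,378)]: f(a,b,.164)
# box top fit: robust using both depth clouds
for n in("top","scene"):
    z=np.load(n+"0.npz");W=cloud(n,z["d"]);m=(abs(W[...,2]-.190)<.004)&(z["p"].min(2)>205)&(W[...,0]<.8)&(W[...,1]<0)&(W[...,1]>-.45)
    m=cv2.morphologyEx(m.astype(np.uint8),cv2.MORPH_OPEN,np.ones((3,3)))>0
    T=W[m];r=cv2.minAreaRect((T[:,:2]*1000).astype(np.float32));print(n,len(T),r,cv2.boxPoints(r).round(1).tolist(),np.median(T[:,2]))
    g=(W[...,2]>.158)&(W[...,2]<.175)&(W[...,0]<.57)&(W[...,0]>.45)&(W[...,1]<-.15)&(W[...,1]>-.38)
    G=W[g];
    if len(G): print("bar",len(G),np.round(G.min(0),4),np.round(G.max(0),4),np.polyfit(G[:,1],G[:,0],1), np.percentile(G[:,2],98))
E
```

```text
(100, 47) [ 750.8 -134.1  190. ]
(550, 60) [ 727.3 -374.1  190. ]
(568, 248) [ 586.5 -357.6  190. ]
(84, 235) [ 608.8 -122.4  190. ]
(78, 252) [ 597.3 -119.3  190. ]
(568, 272) [ 570.4 -354.6  190. ]
(47, 507) [578.4 -92.7  12. ]
(567, 522) [ 550.8 -379.3   12. ]
(312, 370) [ 537.7 -228.6  164. ]
(515, 378) [ 527.  -325.1  164. ]
top 4312 ((670.3851928710938, -246.060546875), (237.59654235839844, 140.28204345703125), 83.84054565429688) [[587.9000244140625, -356.6000061035156], [727.4000244140625, -371.70001220703125], [752.9000244140625, -135.5], [613.4000244140625, -120.4000015258789]] 0.18987658803146662
bar 463 [ 0.5208 -0.3558  0.1581] [ 0.5699 -0.2272  0.1746] [-0.10166662  0.5126372 ] 0.17295165880802857
scene 2312 ((671.4912719726562, -244.08026123046875), (238.95404052734375, 146.90086364746094), 83.51254272460938) [[585.0, -354.5], [731.0, -371.1000061035156], [758.0, -133.6999969482422], [612.0, -117.0999984741211]] 0.19005453722120355
bar 335 [ 0.524  -0.3475  0.1585] [ 0.5699 -0.2235  0.1712] [0.04053449 0.55051685] 0.17076229169153317
```

```bash
cat >> h.py <<'E'
from scipy.spatial.transform import Rotation as R
YAW=-.103; X=np.array([np.cos(YAW),np.sin(YAW)]);Y=np.array([-X[1],X[0]]); HG=np.array([613.7,-118.9])
def door(a,r,n):  # mm: r along door from hinge, n behind inner face (neg = in front)
    e=-Y*np.cos(a)-X*np.sin(a); m=X*np.cos(a)-Y*np.sin(a); return HG+r*e+n*m
def rows(targets,pose=None):  # targets (x,y,z mm,yaw); tool down
    o=ctrl.get_obs(); p,r=(o["ee_pos"]*1000,o["eef_rot"]) if pose is None else (np.array(pose[:3]),(np.pi,0,pose[3]))
    A=R.from_euler("xyz",r)
    for t in targets:
        s=A.inv().apply(np.array(t[:3])-p); w=(A.inv()*R.from_euler("xyz",(np.pi,0,t[3]))).as_rotvec()
        print(np.round(s,1).tolist(),np.round(w,3).tolist())
E
python3 - <<'E'
from h import *
for n in("top","scene"):
    z=np.load(n+"0.npz");W=cloud(n,z["d"]);P=W[(z["d"]>0)&(W[...,2]>.15)&(W[...,0]>.15)&(W[...,0]<.75)]
    for y in np.arange(-.4,.6,.1):
        Q=P[abs(P[:,1]-y)<.05]; print(n,round(y,1),len(Q),Q[:,0].min().round(3) if len(Q) else "")
print(door(0,165,-60),door(.19,190,17))
b=door(0,165,-60); rows([(*b,260,1.468)],(238,495.5,204.9,2.6938))
E
```

```text
top -0.4 360 0.567
top -0.3 2968 0.521
top -0.2 2765 0.53
top -0.1 676 0.592
top -0.0 0 
top 0.1 4251 0.62
top 0.2 5552 0.619
top 0.3 5804 0.613
top 0.4 1564 0.617
top 0.5 0 
scene -0.4 137 0.569
scene -0.3 1781 0.524
scene -0.2 1949 0.533
scene -0.1 1056 0.594
scene -0.0 0 
scene 0.1 5292 0.623
scene 0.2 8959 0.62
scene 0.3 1327 0.619
scene 0.4 0 
scene 0.5 0 
[ 537.05302278 -276.85645249] [ 575.09861257 -305.71256084]
[-604.0, -566.7, -55.1] [0.0, -0.0, 1.226]
```

Careful with the scale: shifts go in shares of 750 mm and turns go in shares of pi rad. That gives: -604 mm / 750 = -0.8053, -566.7 mm / 750 = -0.7556, 1.226 rad / 3.1416 = 0.3902.

>>> arm_command --plan '[[[-0.16,-0.1507,-0.0733,0,0,0.0796,0.36],[-0.8053,-0.7556,-0.0733,0,0,0.3902,0.36],[-0.8053,-0.7556,-0.0733,0,0,0.3902,0.36],[-0.8053,-0.7556,-0.0733,0,0,0.3902,0.36],[-0.8053,-0.7556,-0.0733,0,0,0.3902,0.36],[-0.8053,-0.7556,-0.0733,0,0,0.3902,0.36],[-0.8053,-0.7556,-0.0733,0,0,0.3902,0.36],[-0.8053,-0.7556,-0.0733,0,0,0.3902,0.36],[-0.8053,-0.7556,-0.0733,0,0,0.3902,0.36],[-0.8053,-0.7556,-0.0733,0,0,0.3902,0.36],[-0.8053,-0.7556,-0.0733,0,0,0.3902,0.36],[-0.8053,-0.7556,-0.0733,0,0,0.3902,0.36]]]' --squeeze 10

```text
time_s: 1.3
ee_pos: [0.4538, -0.0629, 0.2489]
eef_rot: [3.142, -0.0, 1.467]
force: [1.1, 0.0, 0.4]
grip_width: 0.0305
grip_force: 0.0
```

In the tool's units: -204 mm / 750 = -0.272, 105 mm / 750 = 0.14.

>>> arm_command --plan '[[[-0.272,0.14,-0.0147,0,0,0,0.36],[-0.272,0.14,-0.0147,0,0,0,0.36],[-0.272,0.14,-0.0147,0,0,0,0.36],[-0.272,0.14,-0.0147,0,0,0,0.36],[-0.272,0.14,-0.0147,0,0,0,0.36],[-0.272,0.14,-0.0147,0,0,0,0.36],[-0.272,0.14,-0.0147,0,0,0,0.36]]]'

```text
time_s: 2.0
ee_pos: [0.5368, -0.2745, 0.259]
eef_rot: [-3.14, -0.001, 1.467]
force: [-0.0, -0.7, 0.6]
grip_width: 0.0301
grip_force: 0.0
```

```bash
python3 - <<'E'
from h import *
rows([(*door(0,165,-60),z,1.468) for z in(260,200,150)])
for n in("scene",):
    p,d=cams.camera(n); cv2.imwrite("pics/s1.png",cv2.resize(p[60:240,180:420],None,fx=3.3,fy=3.3,interpolation=cv2.INTER_CUBIC))
E
```

```text
[-2.3, 0.5, -1.0] [-0.001, -0.001, -0.001]
[-2.4, 0.5, 59.0] [-0.001, -0.001, -0.001]
[-2.4, 0.6, 109.0] [-0.001, -0.001, -0.001]
```

View pics/s1.png

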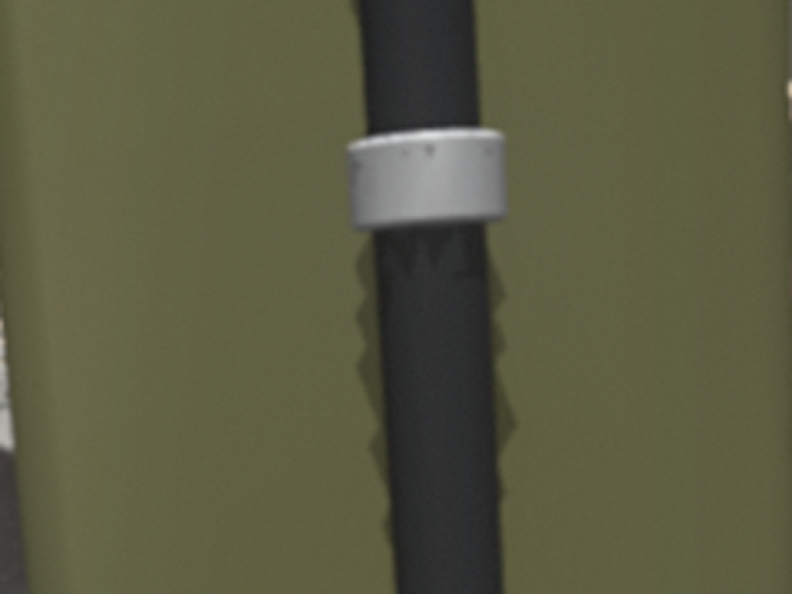

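The arm's link blocks the scene view here, so I'll rely on force while descending.

In the tool's units: 92 mm / 750 = 0.1227, 86 mm / 750 = 0.1147.

>>> arm_command --plan '[[[0,0,0.0533,0,0,0,0.36],[0,0,0.096,0,0,0,0.36],[0,0,0.1067,0,0,0,0.36],[0,0,0.1147,0,0,0,0.36],[0,0,0.1227,0,0,0,0.36]]]'

```text
time_s: 2.55
ee_pos: [0.5377, -0.2743, 0.1693]
eef_rot: [3.139, 0.001, 1.468]
force: [-0.6, -1.0, -0.2]
grip_width: 0.0304
grip_force: 0.0
```

In the tool's units: 16 mm / 750 = 0.0213, 12 mm / 750 = 0.016.

>>> arm_command --plan '[[[0,0,0.008,0,0,0,0.36],[0,0,0.016,0,0,0,0.36],[0,0,0.0213,0,0,0,0.36],[0,0,0.0213,0,0,0,1],[0,0,0.0213,0,0,0,1],[0,0,0.0213,0,0,0,1],[0,0,0.0213,0,0,0,1]]]' --squeeze 8

```text
time_s: 3.25
ee_pos: [0.5371, -0.2746, 0.1521]
eef_rot: [3.141, 0.0, 1.468]
force: [-1.3, -1.1, 0.1]
grip_width: 0.0114
grip_force: 8.0
```

```bash
python3 - <<'E'
from h import *
b=np.array([537.1,-274.6]); y0=1.468
for a0 in(0,.02):
  rows([(*(b+door(a0+a,163,-60)-door(a0,163,-60)),152,y0-a) for a in(.03,.06,.09,.12,.14,.15,.16,.17,.18,.19)],(*b,152,y0))
E
```

```text
[1.9, -4.9, -0.0] [-0.0, -0.0, 0.03]
[3.9, -9.7, -0.0] [0.0, -0.0, 0.06]
[6.1, -14.4, -0.0] [0.0, -0.0, 0.09]
[8.4, -19.1, -0.0] [0.0, -0.0, 0.12]
[10.0, -22.2, -0.0] [0.0, -0.0, 0.14]
[10.8, -23.7, -0.0] [0.0, -0.0, 0.15]
[11.6, -25.2, -0.0] [-0.0, -0.0, 0.16]
[12.5, -26.7, -0.0] [0.0, -0.0, 0.17]
[13.4, -28.2, -0.0] [0.0, -0.0, 0.18]
[14.3, -29.7, -0.0] [0.0, -0.0, 0.19]
[2.0, -4.8, -0.0] [-0.0, -0.0, 0.03]
[4.1, -9.6, -0.0] [0.0, -0.0, 0.06]
[6.3, -14.3, -0.0] [0.0, -0.0, 0.09]
[8.7, -18.9, -0.0] [0.0, -0.0, 0.12]
[10.4, -22.0, -0.0] [0.0, -0.0, 0.14]
[11.3, -23.5, -0.0] [0.0, -0.0, 0.15]
[12.1, -25.0, -0.0] [-0.0, -0.0, 0.16]
[13.0, -26.5, -0.0] [0.0, -0.0, 0.17]
[13.9, -27.9, -0.0] [0.0, -0.0, 0.18]
[14.9, -29.4, -0.0] [0.0, -0.0, 0.19]
```

In the tool's units: -19.1 mm / 750 = -0.0255, -17.5 mm / 750 = -0.0233, 0.12 rad / 3.1416 = 0.0382.

>>> arm_command --plan '[[[0.0013,-0.0033,0,0,0,0.0048,1],[0.0025,-0.0065,0,0,0,0.0095,1],[0.0052,-0.0129,0,0,0,0.0191,1],[0.0081,-0.0192,0,0,0,0.0286,1],[0.0101,-0.0233,0,0,0,0.035,1],[0.0112,-0.0255,0,0,0,0.0382,1],[0.0112,-0.0255,0,0,0,0.0382,1]]]'

```text
time_s: 3.95
ee_pos: [0.5188, -0.264, 0.1521]
eef_rot: [3.142, -0.0, 1.347]
force: [-1.1, -0.2, 3.5]
grip_width: 0.0116
grip_force: 8.0
```

In the tool's units: -4.9 mm / 750 = -0.0065, -3.3 mm / 750 = -0.0044, 0.01 rad / 3.1416 = 0.0032.

>>> arm_command --plan '[[[0.0008,-0.0021,0,0,0,0.0032,1],[0.0016,-0.0044,0,0,0,0.0064,1],[0.0024,-0.0065,0,0,0,0.0095,1],[0.0024,-0.0065,0,0,0,0.0095,1]]]'

```text
time_s: 4.35
ee_pos: [0.5145, -0.2611, 0.152]
eef_rot: [3.141, -0.0, 1.317]
force: [-0.9, 1.3, 5.3]
grip_width: 0.0114
grip_force: 8.0
```

In the tool's units: -1.6 mm / 750 = -0.0021, 0.6 mm / 750 = 0.0008, 0.01 rad / 3.1416 = 0.0032.

>>> arm_command --plan '[[[0.0008,-0.0021,0,0,0,0.0032,1],[0.0008,-0.0021,0,0,0,0.0032,1]]]'

```text
time_s: 4.55
ee_pos: [0.5132, -0.2601, 0.152]
eef_rot: [3.141, -0.0, 1.308]
force: [0.7, 2.1, 6.0]
grip_width: 0.0116
grip_force: 8.0
```

In the tool's units: -1.6 mm / 750 = -0.0021, 0.6 mm / 750 = 0.0008, 0.01 rad / 3.1416 = 0.0032.

>>> arm_command --plan '[[[0.0008,-0.0021,0,0,0,0.0032,1],[0.0008,-0.0021,0,0,0,0.0032,1]]]'

```text
time_s: 4.75
ee_pos: [0.5118, -0.2591, 0.152]
eef_rot: [3.141, -0.0, 1.298]
force: [-0.4, 1.2, 4.3]
grip_width: 0.0118
grip_force: 8.0
```

```bash
python3 - <<'E'
from h import *
p,d=cams.camera("top"); np.savez("top1.npz",p=p,d=d); print(ctrl.get_obs()["force"])
cv2.imwrite("pics/t1.png",cv2.resize(p[90:235,225:400],None,fx=4.4,fy=4.4,interpolation=cv2.INTER_CUBIC))
E
```

```text
[0.09051127 0.59007381 6.43994734]
```

View pics/t1.png

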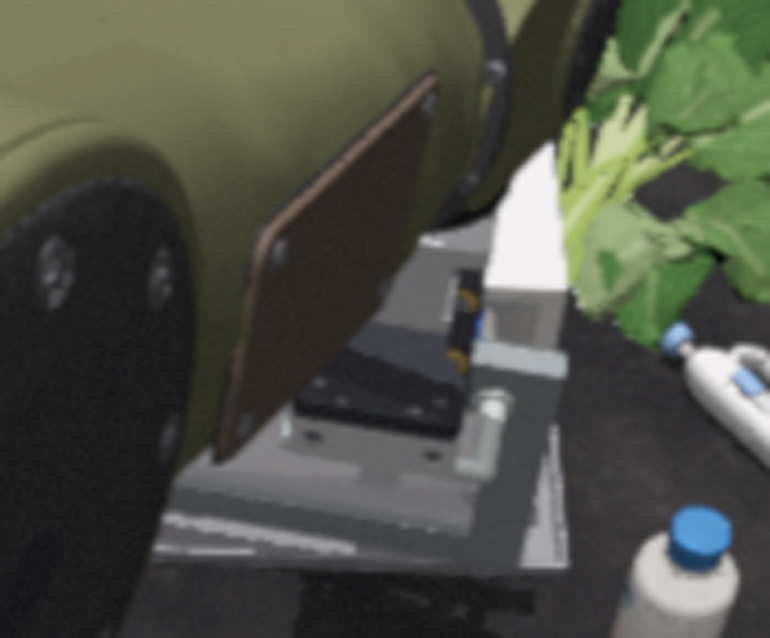

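The top view shows the door drawn out: its right top corner is at (568,350) inner and (568,374) outer. The gap runs back to the box edge at row ≈290, and the blue hook peeks out at (480,325).

```bash
python3 - <<'E'
from h import *
for a,b in[(568,350),(568,374),(568,290),(485,287),(480,312)]: print((a,b),np.round(ray("top",225+(a+.5)/4.4-.5,90+(b+.5)/4.4-.5,.190)*1000,1))
for a in(.14,.16,.17,.18,.19,.2): print(a,door(a,240,0).round(1),door(a,240,-16).round(1),door(a,163,-60).round(1))
E
```

```text
(568, 350) [ 548.2 -350.5  190. ]
(568, 374) [ 532.9 -347.6  190. ]
(568, 290) [ 587.9 -357.9  190. ]
(485, 287) [ 592.2 -317.6  190. ]
(480, 312) [ 575.5 -312.5  190. ]
0.14 [ 556.  -351.8] [ 540.4 -348. ] [ 516.2 -262.7]
0.16 [ 551.3 -350.6] [ 535.9 -346.5] [ 513.4 -260.7]
0.17 [ 549. -350.] [ 533.6 -345.7] [ 512.  -259.7]
0.18 [ 546.7 -349.4] [ 531.3 -344.9] [ 510.6 -258.7]
0.19 [ 544.4 -348.7] [ 529.1 -344.1] [ 509.2 -257.6]
0.2 [ 542.1 -348. ] [ 526.8 -343.2] [ 507.8 -256.6]
```

In the tool's units: -1.6 mm / 750 = -0.0021, 0.6 mm / 750 = 0.0008, 0.01 rad / 3.1416 = 0.0032.

>>> arm_command --plan '[[[0.0008,-0.0021,0,0,0,0.0032,1],[0.0008,-0.0021,0,0,0,0.0032,1]]]'

```text
time_s: 5.0
ee_pos: [0.5105, -0.2581, 0.152]
eef_rot: [3.141, -0.0, 1.288]
force: [2.5, 1.0, 4.9]
grip_width: 0.0116
grip_force: 8.0
```

In the tool's units: -0.8 mm / 750 = -0.0011, 0.3 mm / 750 = 0.0004, 0.005 rad / 3.1416 = 0.0016.

>>> arm_command --plan '[[[0.0004,-0.0011,0,0,0,0.0016,1],[0.0004,-0.0011,0,0,0,0.0016,1]]]'

```text
time_s: 5.2
ee_pos: [0.5103, -0.258, 0.1521]
eef_rot: [3.14, 0.0, 1.283]
force: [5.6, -1.5, 2.1]
grip_width: 0.0118
grip_force: 8.0
```

In the tool's units: -0.8 mm / 750 = -0.0011, 0.3 mm / 750 = 0.0004, 0.005 rad / 3.1416 = 0.0016.

>>> arm_command --plan '[[[0.0004,-0.0011,0,0,0,0.0016,1],[0.0004,-0.0011,0,0,0,0.0016,1]]]'

```text
time_s: 5.4
ee_pos: [0.5101, -0.2577, 0.1521]
eef_rot: [3.138, 0.001, 1.278]
force: [10.3, -3.9, -0.8]
grip_width: 0.0118
grip_force: 8.0
```

In the tool's units: -110 mm / 750 = -0.1467, -90 mm / 750 = -0.12, -0.01 rad / 3.1416 = -0.0032.

>>> arm_command --plan '[[[-0.0008,0.0027,0,0,0,-0.0032,1],[-0.0008,0.0027,0,0,0,-0.0032,1],[-0.0008,0.0027,0,0,0,-0.0032,0.36],[-0.0008,0.0027,0,0,0,-0.0032,0.36],[-0.0008,0.0027,0,0,0,-0.0032,0.36],[-0.0008,0.0027,-0.0533,0,0,-0.0032,0.36],[-0.0008,0.0027,-0.12,0,0,-0.0032,0.36],[-0.0008,0.0027,-0.1467,0,0,-0.0032,0.36],[-0.0008,0.0027,-0.1467,0,0,-0.0032,0.36]]]'

```text
time_s: 6.3
ee_pos: [0.5114, -0.2588, 0.2649]
eef_rot: [3.137, 0.001, 1.288]
force: [-0.5, -0.4, -1.0]
grip_width: 0.0304
grip_force: 0.0
```

```bash
python3 - <<'E'
from h import *
o=ctrl.get_obs();print(o["ee_pos"],o["eef_rot"],o["force"],o["grip_width"])
a=.18; print(door(a,190,13),YAW-a+np.pi)
rows([(*door(a,190,13),z,YAW-a+np.pi) for z in(250,200,180)])
E
```

```text
[ 0.5114198  -0.25882238  0.26493672] [3.13679466e+00 1.29442277e-03 1.28783447e+00] [-0.51542681 -0.36155258 -1.03185531] 0.030421873048048612
[ 573.1277489  -304.97227746] 2.858592653589793
[-27.1, 72.1, 15.3] [0.003, 0.005, -1.571]
[-27.0, 71.8, 65.3] [0.003, 0.005, -1.571]
[-27.0, 71.7, 85.3] [0.003, 0.005, -1.571]
```

In the tool's units: 72 mm / 750 = 0.096, 60 mm / 750 = 0.08, -1.571 rad / 3.1416 = -0.5001.

>>> arm_command --plan '[[[-0.0067,0.016,0,0,0,-0.0477,1],[-0.012,0.032,0,0,0,-0.0955,1],[-0.0173,0.048,0,0,0,-0.1432,1],[-0.0227,0.064,0,0,0,-0.191,1],[-0.028,0.08,0,0,0,-0.2387,1],[-0.036,0.096,0,0,0,-0.2865,1],[-0.036,0.096,0,0,0,-0.3342,1],[-0.036,0.096,0,0,0,-0.382,1],[-0.036,0.096,0,0,0,-0.4297,1],[-0.036,0.096,0,0,0,-0.4775,1],[-0.036,0.096,0,0,0,-0.5001,1],[-0.036,0.096,0,0,0,-0.5001,1]]]'

```text
time_s: 7.5
ee_pos: [0.572, -0.3043, 0.2601]
eef_rot: [3.141, -0.002, 2.86]
force: [-0.1, -0.3, -0.3]
grip_width: 0.0004
grip_force: 0.0
```

```bash
python3 - <<'E'
from h import *
rows([(*door(.18,190,13),z,YAW-.18+np.pi) for z in(250,200,180)])
p,d=cams.camera("top"); np.savez("top2.npz",p=p,d=d)
cv2.imwrite("pics/t2.png",cv2.resize(p[90:235,225:400],None,fx=4.4,fy=4.4,interpolation=cv2.INTER_CUBIC))
E
```

```text
[-1.3, -0.3, 10.0] [0.001, -0.002, 0.001]
[-1.4, -0.4, 60.0] [0.001, -0.002, 0.001]
[-1.4, -0.4, 80.0] [0.001, -0.002, 0.001]
```

View pics/t2.png

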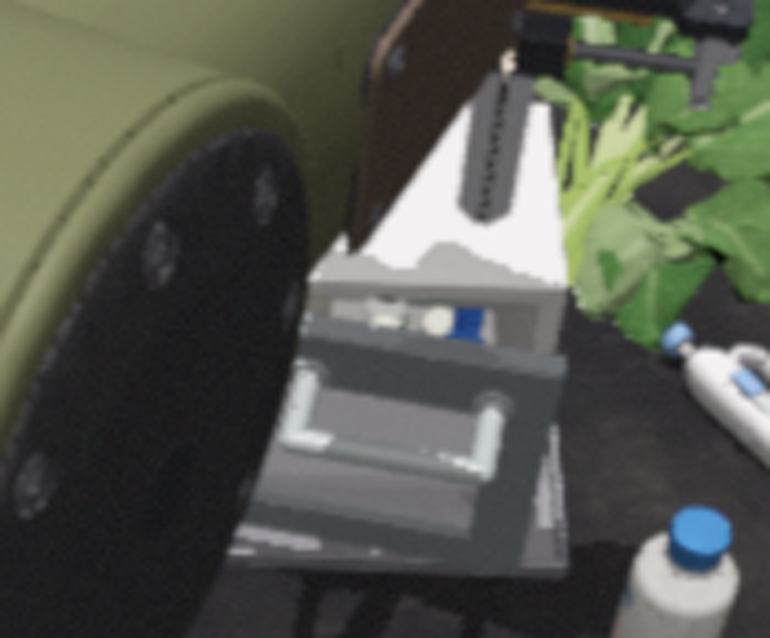

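The gap behind the door is open. The blue hook shows at (452–487, 308–342), with the closed fingers above and behind it at (487,215).

```bash
python3 - <<'E'
from h import *
for a,b in[(452,325),(487,330),(470,310),(568,356),(306,320)]: print((a,b),np.round(ray("top",225+(a+.5)/4.4-.5,90+(b+.5)/4.4-.5,.190 if b>350 or a<320 else .172)*1000,1))
for r,n in((190,17),(179,17),(201,17),(240,0),(120,0)): print(r,n,door(.18,r,n).round(1))
E
```

```text
(452, 325) [ 584.8 -302.3  172. ]
(487, 330) [ 580.5 -319.   172. ]
(470, 310) [ 594.6 -312.7  172. ]
(568, 356) [ 544.3 -349.8  190. ]
(306, 320) [ 574.9 -228.1  190. ]
190 17 [ 577.  -306.1]
179 17 [ 580.  -295.5]
201 17 [ 573.9 -316.7]
240 0 [ 546.7 -349.4]
120 0 [ 580.2 -234.1]
```

In the tool's units: 80 mm / 750 = 0.1067, -1.4 mm / 750 = -0.0019.

>>> arm_command --plan '[[[-0.0019,-0.0027,0,0,0,0,1],[-0.0019,-0.0027,0.0533,0,0,0,1],[-0.0019,-0.0027,0.08,0,0,0,1],[-0.0019,-0.0027,0.0933,0,0,0,1],[-0.0019,-0.0027,0.104,0,0,0,1],[-0.0019,-0.0027,0.1067,0,0,0,1]]]'

```text
time_s: 8.15
ee_pos: [0.5732, -0.3068, 0.1817]
eef_rot: [-3.142, 0.0, 2.858]
force: [0.4, 0.6, 1.4]
grip_width: 0.0006
grip_force: 0.0
```

In the tool's units: 4 mm / 750 = 0.0053, 3 mm / 750 = 0.004.

>>> arm_command --plan '[[[0,0,0.0013,0,0,0,1],[0,0,0.0027,0,0,0,1],[0,0,0.004,0,0,0,1],[0,0,0.0053,0,0,0,1],[0,0,0.0053,0,0,0,1]]]'

```text
time_s: 8.65
ee_pos: [0.5731, -0.3068, 0.1778]
eef_rot: [-3.142, 0.0, 2.859]
force: [0.7, 0.3, 0.3]
grip_width: 0.0004
grip_force: 0.0
```

In the tool's units: 2 mm / 750 = 0.0027, 1 mm / 750 = 0.0013.

>>> arm_command --plan '[[[0,0,0.0013,0,0,0,1],[0,0,0.0027,0,0,0,1],[0,0,0.0027,0,0,0,1]]]'

```text
time_s: 8.95
ee_pos: [0.5731, -0.3067, 0.1756]
eef_rot: [3.141, -0.0, 2.859]
force: [-0.9, 0.9, 0.2]
grip_width: 0.0008
grip_force: 0.0
```

In the tool's units: 2 mm / 750 = 0.0027, 1 mm / 750 = 0.0013.

>>> arm_command --plan '[[[0,0,0.0013,0,0,0,1],[0,0,0.0027,0,0,0,1],[0,0,0.0027,0,0,0,1]]]'

```text
time_s: 9.25
ee_pos: [0.5731, -0.3067, 0.1737]
eef_rot: [3.142, -0.0, 2.859]
force: [0.0, -0.0, -0.4]
grip_width: 0.0008
grip_force: 0.0
```

In the tool's units: 1 mm / 750 = 0.0013.

>>> arm_command --plan '[[[0,0,0.0013,0,0,0,1],[0,0,0.0013,0,0,0,1],[0,0,0.0013,0,0,0,1]]]'

```text
time_s: 9.55
ee_pos: [0.5732, -0.3068, 0.1729]
eef_rot: [-3.142, 0.0, 2.859]
force: [-0.1, -1.4, -0.1]
grip_width: 0.0002
grip_force: 0.2
```

In the tool's units: 1 mm / 750 = 0.0013.

>>> arm_command --plan '[[[0,0,0.0013,0,0,0,1],[0,0,0.0013,0,0,0,1],[0,0,0.0013,0,0,0,1]]]'

```text
time_s: 9.85
ee_pos: [0.5733, -0.3068, 0.1721]
eef_rot: [-3.141, 0.001, 2.859]
force: [0.9, 0.4, 2.7]
grip_width: 0.0003
grip_force: 1.4
```

In the tool's units: 1 mm / 750 = 0.0013.

>>> arm_command --plan '[[[0,0,0.0013,0,0,0,1],[0,0,0.0013,0,0,0,1],[0,0,0.0013,0,0,0,1]]]'

```text
time_s: 10.15
ee_pos: [0.5733, -0.3069, 0.1712]
eef_rot: [-3.141, 0.001, 2.859]
force: [-0.0, -0.4, 4.6]
grip_width: 0.0004
grip_force: 2.6
```

In the tool's units: 1 mm / 750 = 0.0013.

>>> arm_command --plan '[[[0,0,0.0013,0,0,0,1],[0,0,0.0013,0,0,0,1],[0,0,0.0013,0,0,0,1]]]'

```text
time_s: 10.45
ee_pos: [0.5734, -0.3069, 0.1705]
eef_rot: [-3.141, 0.001, 2.859]
force: [0.3, 0.1, 6.6]
grip_width: 0.0003
grip_force: 3.5
```

In the tool's units: 1 mm / 750 = 0.0013.

>>> arm_command --plan '[[[0,0,0.0013,0,0,0,1],[0,0,0.0013,0,0,0,1],[0,0,0.0013,0,0,0,1]]]'

```text
time_s: 10.75
ee_pos: [0.5735, -0.307, 0.1699]
eef_rot: [-3.141, 0.002, 2.859]
force: [0.8, -0.0, 8.4]
grip_width: 0.0005
grip_force: 4.5
```

In the tool's units: 1 mm / 750 = 0.0013.

>>> arm_command --plan '[[[0,0,0.0013,0,0,0,1],[0,0,0.0013,0,0,0,1],[0,0,0.0013,0,0,0,1]]]'

```text
time_s: 11.05
ee_pos: [0.5737, -0.307, 0.1693]
eef_rot: [-3.141, 0.002, 2.859]
force: [0.1, 0.2, 10.7]
grip_width: 0.0008
grip_force: 5.4
```

```bash
python3 - <<'E'
from h import *
F=[]
for i in range(5):
    cams.camera("top"); o=ctrl.get_obs(); F.append([*o["force"],o["grip_force"]])
print(np.mean(F,0).round(2),np.std(F,0).round(2),o["ee_pos"].round(4))
b=np.array([573.4,-306.9])
a0=.18
rows([(*(b+door(a0+a,192,13)-door(a0,192,13)),170,2.859-a) for a in(.02,.04,.06,.08,.1,.12,.14,.16)],(*b,170,2.859))
E
```

```text
[ 0.06  0.49 10.95  5.43] [0.32 0.29 0.22 0.  ] [ 0.5737 -0.307   0.1693]
[3.8, -0.2, -0.0] [-0.0, -0.0, 0.02]
[7.7, -0.4, -0.0] [0.0, -0.0, 0.04]
[11.5, -0.4, -0.0] [0.0, -0.0, 0.06]
[15.4, -0.4, -0.0] [-0.0, -0.0, 0.08]
[19.2, -0.3, -0.0] [0.0, -0.0, 0.1]
[23.1, -0.2, -0.0] [0.0, -0.0, 0.12]
[26.9, 0.1, 0.0] [-0.0, -0.0, 0.14]
[30.8, 0.4, 0.0] [-0.0, -0.0, 0.16]
```

>>> arm_command --plan '[[[0,0,0.0007,0,0,0,1],[0,0,0.0012,0,0,0,1],[0,0,0.0012,0,0,0,1],[0,0,0.0012,0,0,0,1]]]'

```text
time_s: 11.7
ee_pos: [0.5738, -0.307, 0.1687]
eef_rot: [-3.141, 0.003, 2.859]
force: [0.3, 0.5, 11.6]
grip_width: 0.0006
grip_force: 6.3
```

In the tool's units: 2 mm / 750 = 0.0027, 1 mm / 750 = 0.0013, 0.01 rad / 3.1416 = 0.0032.

>>> arm_command --plan '[[[0.0013,0,0,0,0,0.0016,1],[0.0027,0,0,0,0,0.0032,1],[0.0027,0,0,0,0,0.0032,1]]]'

```text
time_s: 12.0
ee_pos: [0.5718, -0.3066, 0.1687]
eef_rot: [-3.141, 0.003, 2.849]
force: [0.3, 0.7, 13.9]
grip_width: 0.0001
grip_force: 6.3
```

In the tool's units: 4.5 mm / 750 = 0.006, 3 mm / 750 = 0.004, 0.024 rad / 3.1416 = 0.0076.

>>> arm_command --plan '[[[0.002,0,0,0,0,0.0025,1],[0.004,0,0,0,0,0.0051,1],[0.006,0,0,0,0,0.0076,1],[0.006,0,0,0,0,0.0076,1]]]'

```text
time_s: 12.4
ee_pos: [0.5674, -0.3054, 0.1687]
eef_rot: [-3.141, 0.003, 2.824]
force: [-1.0, -0.7, 12.6]
grip_width: 0.0008
grip_force: 6.3
```

In the tool's units: 4.5 mm / 750 = 0.006, 3 mm / 750 = 0.004, 0.024 rad / 3.1416 = 0.0076.

>>> arm_command --plan '[[[0.002,0,0,0,0,0.0025,1],[0.004,0,0,0,0,0.0051,1],[0.006,0,0,0,0,0.0076,1],[0.006,0,0,0,0,0.0076,1]]]'

```text
time_s: 12.8
ee_pos: [0.5631, -0.3042, 0.1688]
eef_rot: [-3.14, 0.003, 2.8]
force: [-0.5, -2.3, 12.3]
grip_width: 0.0004
grip_force: 6.3
```

In the tool's units: 8 mm / 750 = 0.0107, 6 mm / 750 = 0.008, 0.04 rad / 3.1416 = 0.0127.

>>> arm_command --plan '[[[0.0027,0,0,0,0,0.0032,1],[0.0053,0,0,0,0,0.0064,1],[0.008,0,0,0,0,0.0095,1],[0.0107,0,0,0,0,0.0127,1],[0.0107,0,0,0,0,0.0127,1]]]'

```text
time_s: 13.3
ee_pos: [0.5554, -0.3018, 0.1688]
eef_rot: [-3.14, 0.003, 2.76]
force: [-0.5, -3.2, 12.7]
grip_width: 0.0002
grip_force: 6.3
```

```bash
python3 - <<'E'
from h import *
p,d=cams.camera("top"); np.savez("top3.npz",p=p,d=d)
cv2.imwrite("pics/t3.png",cv2.resize(p[90:235,225:400],None,fx=4.4,fy=4.4,interpolation=cv2.INTER_CUBIC))
for a in(.19,.22,.25,.28,.3):print(a,[ (np.array([1,1])*door(a,240,n)).round(1) for n in(0,-16)])
E
```

```text
0.19 [array([ 544.4, -348.7]), array([ 529.1, -344.1])]
0.22 [array([ 537.5, -346.5]), array([ 522.3, -341.4])]
0.25 [array([ 530.7, -344.1]), array([ 515.7, -338.6])]
0.28 [array([ 524. , -341.5]), array([ 509.2, -335.5])]
0.3 [array([ 519.6, -339.7]), array([ 504.9, -333.4])]
```

View pics/t3.png

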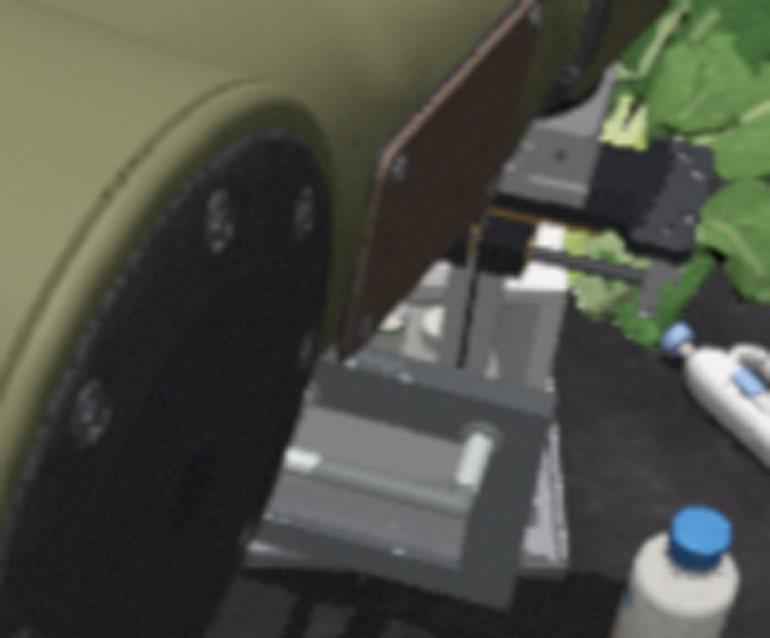

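The door has come out with the fingers: its right top corner is now at about (555,388), against (568,350) at the catch. I'll continue past 0.30 rad.

In the tool's units: 8 mm / 750 = 0.0107, 6 mm / 750 = 0.008, 0.04 rad / 3.1416 = 0.0127.

>>> arm_command --plan '[[[0.0027,0,0,0,0,0.0032,1],[0.0053,0,0,0,0,0.0064,1],[0.008,0,0,0,0,0.0095,1],[0.0107,0.0001,0,0,0,0.0127,1],[0.0107,0.0001,0,0,0,0.0127,1]]]'

```text
time_s: 13.85
ee_pos: [0.5479, -0.299, 0.1687]
eef_rot: [-3.14, 0.003, 2.72]
force: [-3.0, -6.2, 12.3]
grip_width: 0.0005
grip_force: 6.3
```

In the tool's units: 8 mm / 750 = 0.0107, 6 mm / 750 = 0.008, 0.04 rad / 3.1416 = 0.0127.

>>> arm_command --plan '[[[0.0027,0,0,0,0,0.0032,1],[0.0053,0,0,0,0,0.0064,1],[0.008,0,0,0,0,0.0095,1],[0.0107,0.0001,0,0,0,0.0127,1],[0.0107,0.0001,0,0,0,0.0127,1]]]'

```text
time_s: 14.35
ee_pos: [0.5405, -0.2959, 0.1687]
eef_rot: [-3.139, 0.004, 2.68]
force: [-2.5, -6.4, 12.7]
grip_width: 0.0
grip_force: 6.3
```

In the tool's units: -11 mm / 750 = -0.0147, -8 mm / 750 = -0.0107.

>>> arm_command --plan '[[[0,0,-0.0027,0,0,0,1],[0,0,-0.0053,0,0,0,1],[0,0,-0.0107,0,0,0,1],[0,0,-0.0147,0,0,0,1],[0,0,-0.0147,0,0,0,1]]]'

```text
time_s: 14.85
ee_pos: [0.5405, -0.2943, 0.1781]
eef_rot: [3.141, 0.0, 2.681]
force: [0.6, -0.2, 0.0]
grip_width: 0.0005
grip_force: 0.0
```

```bash
python3 - <<'E'
from h import *
o=ctrl.get_obs();print(o["ee_pos"],o["force"],o["eef_rot"])
p,d=cams.camera("top"); np.savez("top3.npz",p=p,d=d)
cv2.imwrite("pics/t4.png",cv2.resize(p[90:235,225:400],None,fx=4.4,fy=4.4,interpolation=cv2.INTER_CUBIC))
q=o["ee_pos"][:2]*1000; y=o["eef_rot"][2]
for a in(.36,): print(door(a,192,13))
A=[.36+.08*k for k in range(1,15)]
rows([(*door(a,192,9),179,y-(a-.36)) for a in A])
E
```

```text
[ 0.54053247 -0.29426577  0.17808542] [ 0.59628982 -0.17043015  0.0147318 ] [3.14146312e+00 1.73813843e-05 2.68097906e+00]
[ 539.57753767 -296.49183702]
[19.2, -2.5, -1.2] [0.0, -0.0, 0.08]
[34.5, -1.3, -1.2] [0.0, -0.0, 0.16]
[49.7, 1.1, -1.2] [0.0, -0.0, 0.24]
[64.6, 4.7, -1.2] [0.0, -0.0, 0.32]
[79.2, 9.4, -1.2] [0.0, -0.0, 0.4]
[93.4, 15.4, -1.2] [0.0, -0.0, 0.48]
[107.1, 22.4, -1.2] [0.0, -0.0, 0.56]
[120.1, 30.5, -1.1] [0.0, -0.0, 0.64]
[132.5, 39.6, -1.1] [0.0, -0.0, 0.72]
[144.1, 49.7, -1.1] [-0.0, -0.0, 0.8]
[154.9, 60.7, -1.1] [-0.0, -0.0, 0.88]
[164.7, 72.5, -1.1] [-0.0, -0.0, 0.96]
[173.6, 85.1, -1.1] [-0.0, -0.0, 1.04]
[181.4, 98.3, -1.1] [-0.0, -0.0, 1.12]
```

View pics/t4.png

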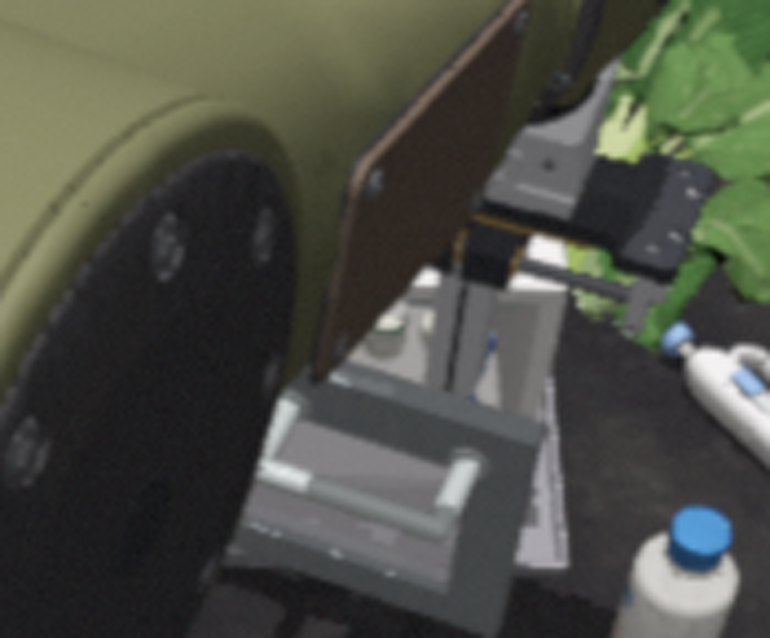

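The door's corner is now near (543,415), the fingers sit in the gap above the hook, and the barb shows at (490,345). A numeric check of the angle comes before pushing.

```bash
python3 - <<'E'
from h import *
for a,b in[(543,414),(535,440),(330,368)]: print(np.round(ray("top",225+(a+.5)/4.4-.5,90+(b+.5)/4.4-.5,.190)*1000,1))
for a in(.28,.3,.32,.34,.36,.38):print(a,door(a,240,0).round(1),door(a,240,-16).round(1))
E
```

```text
[ 508.8 -331.5  190. ]
[ 493.4 -325.   190. ]
[ 543.1 -236.3  190. ]
0.28 [ 524.  -341.5] [ 509.2 -335.5]
0.3 [ 519.6 -339.7] [ 504.9 -333.4]
0.32 [ 515.2 -337.7] [ 500.6 -331.2]
0.34 [ 510.8 -335.7] [ 496.4 -328.9]
0.36 [ 506.5 -333.6] [ 492.2 -326.5]
0.38 [ 502.2 -331.4] [ 488.1 -324. ]
```

In the tool's units: 6 mm / 750 = 0.008, 4 mm / 750 = 0.0053, 0.02 rad / 3.1416 = 0.0064.

>>> arm_command --plan '[[[0.0027,0,-0.0013,0,0,0,1],[0.0053,0,-0.0013,0,0,0.0032,1],[0.008,-0.0013,-0.0013,0,0,0.0064,1],[0.008,-0.0013,-0.0013,0,0,0.0064,1]]]'

```text
time_s: 15.3
ee_pos: [0.5344, -0.2926, 0.1789]
eef_rot: [-3.142, -0.0, 2.66]
force: [1.5, 0.6, -0.3]
grip_width: 0.0004
grip_force: 0.0
```

```bash
python3 - <<'E'
from h import *
y=ctrl.get_obs()["eef_rot"][2]
rows([(*door(a,192,9),179,y-(a-.38)) for a in [.38+.09*k for k in range(1,13)]])
E
```

```text
[18.7, -1.3, -0.1] [-0.0, -0.0, 0.09]
[35.9, 0.2, -0.1] [-0.0, -0.0, 0.18]
[53.0, 3.3, -0.1] [-0.0, -0.0, 0.27]
[69.6, 7.9, -0.1] [-0.0, -0.0, 0.36]
[85.8, 14.0, -0.1] [-0.0, -0.0, 0.45]
[101.4, 21.5, -0.1] [-0.0, -0.0, 0.54]
[116.2, 30.4, -0.1] [-0.0, -0.0, 0.63]
[130.2, 40.6, -0.1] [-0.0, -0.0, 0.72]
[143.2, 52.0, -0.1] [-0.0, -0.0, 0.81]
[155.1, 64.5, -0.0] [-0.0, -0.0, 0.9]
[165.9, 78.1, -0.0] [-0.0, -0.0, 0.99]
[175.4, 92.5, -0.0] [-0.0, -0.0, 1.08]
```

In the tool's units: 101.4 mm / 750 = 0.1352, 85.8 mm / 750 = 0.1144, 0.54 rad / 3.1416 = 0.1719.

>>> arm_command --plan '[[[0.0133,-0.0013,0,0,0,0.0143,1],[0.0249,-0.0017,0,0,0,0.0286,1],[0.036,-0.0009,0,0,0,0.043,1],[0.048,0.0003,0,0,0,0.0573,1],[0.0593,0.0021,0,0,0,0.0716,1],[0.0707,0.0044,0,0,0,0.0859,1],[0.0819,0.0073,0,0,0,0.1003,1],[0.0928,0.0105,0,0,0,0.1146,1],[0.1037,0.0144,0,0,0,0.1289,1],[0.1144,0.0187,0,0,0,0.1432,1],[0.1249,0.0235,0,0,0,0.1576,1],[0.1352,0.0287,0,0,0,0.1719,1]]]'

```text
time_s: 16.5
ee_pos: [0.4545, -0.2265, 0.179]
eef_rot: [3.141, 0.0, 2.119]
force: [0.4, -0.9, 0.3]
grip_width: 0.0007
grip_force: 0.5
```

```bash
python3 - <<'E'
from h import *
o=ctrl.get_obs();y=o["eef_rot"][2];print(o["ee_pos"],o["force"])
rows([(*door(a,192,8),179,y-(a-.92)) for a in [.92+.1*k for k in range(1,7)]])
p,d=cams.camera("top"); cv2.imwrite("pics/t5.png",p)
E
```

```text
[ 0.4544845  -0.2265098   0.17900566] [ 0.44620703 -0.89820242  0.26856592]
[20.2, 0.1, -0.0] [0.0, 0.0, 0.1]
[39.2, 2.2, -0.0] [0.0, 0.0, 0.2]
[58.0, 6.2, -0.0] [0.0, 0.0, 0.3]
[76.3, 12.0, -0.0] [0.0, 0.0, 0.4]
[94.0, 19.7, -0.0] [0.0, 0.0, 0.5]
[110.7, 29.0, -0.0] [0.0, 0.0, 0.6]
```

View pics/t5.png

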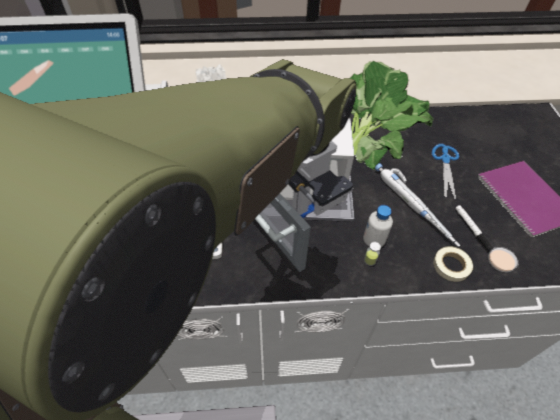

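The door is standing at roughly 0.95 rad, with its free edge near (300,260) and its hook at (308,208). The bottle and vial are untouched. I'll push on to about 1.5.

In the tool's units: 106 mm / 750 = 0.1413, 76.3 mm / 750 = 0.1017, 0.575 rad / 3.1416 = 0.183.

>>> arm_command --plan '[[[0.0133,0,0,0,0,0.0159,1],[0.0267,0.0001,0,0,0,0.0318,1],[0.04,0.0013,0,0,0,0.0477,1],[0.052,0.0029,0,0,0,0.0637,1],[0.0648,0.0053,0,0,0,0.0796,1],[0.0773,0.0083,0,0,0,0.0955,1],[0.0893,0.012,0,0,0,0.1114,1],[0.1017,0.016,0,0,0,0.1273,1],[0.1133,0.0213,0,0,0,0.1432,1],[0.1253,0.0263,0,0,0,0.1592,1],[0.136,0.032,0,0,0,0.1751,1],[0.1413,0.0353,0,0,0,0.183,1]]]'

```text
time_s: 17.75
ee_pos: [0.4218, -0.1222, 0.1791]
eef_rot: [-3.142, 0.0, 1.545]
force: [-0.9, -1.1, -0.6]
grip_width: 0.0008
grip_force: 0.5
```

In the tool's units: -140 mm / 750 = -0.1867, -110 mm / 750 = -0.1467.

>>> arm_command --plan '[[[-0.0067,0,0,0,0,0,1],[-0.02,0,0,0,0,0,1],[-0.0267,0,-0.04,0,0,0,1],[-0.0267,0,-0.0933,0,0,0,1],[-0.0267,0,-0.1467,0,0,0,1],[-0.08,0,-0.1467,0,0,0,1],[-0.1467,0,-0.1467,0,0,0,1],[-0.1867,0,-0.1467,0,0,0,1],[-0.1867,0,-0.1467,0,0,0,1]]]'

```text
time_s: 18.65
ee_pos: [0.4175, -0.2663, 0.2883]
eef_rot: [-3.141, -0.0, 1.543]
force: [0.2, 0.7, 0.4]
grip_width: 0.0003
grip_force: 0.0
```

```bash
python3 - <<'E'
from h import *
o=ctrl.get_obs();print(o["ee_pos"],o["force"])
p,d=cams.camera("top");s,_=cams.camera("scene"); cv2.imwrite("pics/t6.png",cv2.resize(np.hstack([p[90:400,150:420],s[90:400,150:420]]),None,fx=1.48,fy=1.48))
E
```

```text
[ 0.41747125 -0.26626896  0.28825272] [0.2224296  0.70413044 0.38377995]
```

View pics/t6.png

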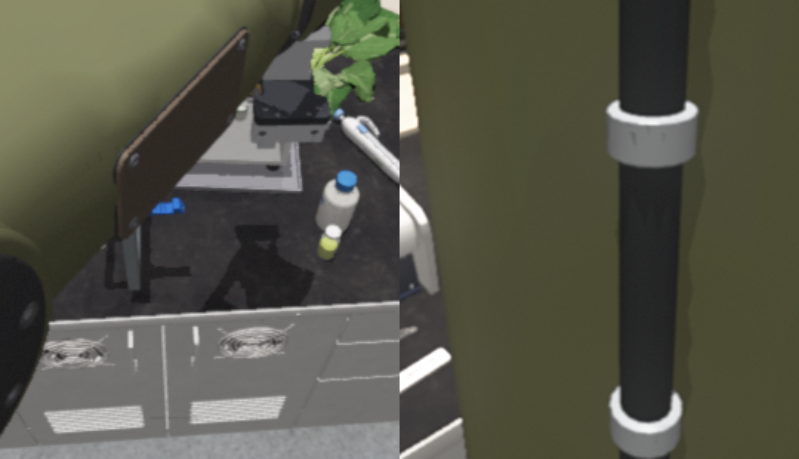

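The door stands edge-on at about a right angle: its free edge is at (133,265) and the blue hook at (165,207). The bottle and vial are in place, and the gripper is clear above.

```bash
python3 -c "
from station import ctrl
print(ctrl.hand_in())"
```

```text
the job is handed in; nothing more can be done
None
```

I pressed the latch with about 12–13 N, eased the door past the catch, swung it to about 1.5 rad and handed in at about 19 s with the arm clear; no result came back, and I didn't see the timer in the last picture, though the bottle and vial stood in place.

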